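# Wedge the drooping keel board level

### The job

The little ship-building board droops at its free edge. Push the thin end of the loose wooden wedge in under the middle of that edge, straight towards the hinge, until the board is up level against its brass stops and the wedge is snug, so that it stays tight when you let go. Do not force it once it binds, and leave the other things on the bench alone.

Things in the scene. Friction and masses are not known exactly. Their poses are not given: they have to be found in the camera images.
- slip_stand: Fixed stand, 134 mm across (x), 176 mm long (y); origin on the table under its centre, z up. Carries the keel_board, hinged at -y, its free edge 80 mm from the origin at +y: 104 mm wide, 8 mm thick, about 0.35 kg, drooping 0.085 rad until wedged up to rigid brass stops (level). Foot screws set anew each time: edge 6 to 13 mm above the table drooping, 19 to 27 mm level. Posts 47 mm high, 110 mm apart.
- wedge_tail (a point): Centre of the tail of the loose light-wood wedge, 15 mm above its underside, 17.5 mm from its rear face. Wedge 130 mm long, 30 mm wide, about 60 g: 3 mm thick at the tip, rising evenly to 30 mm over 95 mm, then the level tail, 35 mm long and 30 mm high, gripped across its 30 mm width. Its y axis runs from tip to tail (tip towards -y); z up.
- wedge_tip (a point): Middle of the wedge's thin end, 112.5 mm from the centre of the tail, 1.5 mm above its underside. Sliding the wedge in takes a push of about 3 to 6 N while the board rises; once it binds, the push climbs by about 3 N a mm: 11 to 15 N leaves it snug (it stays jammed when let go), over 18 N is forcing it.
- thread_black: Bystander: spool of black thread, loose, to be left alone. Origin under its centre.
- sanding_pad: Bystander: purple sanding block, loose, to be left alone. Origin under its centre.
- cutters: Bystander: red side cutters, loose, to be left alone. Origin under its centre.
- torch_black: Bystander: black torch, loose, to be left alone. Origin under its centre.

How it is judged:
By the outcome, as a careful person would: the job done as asked, in the order asked, and still so for the second after the job is handed in, with the robot touching nothing.
It also fails if it takes over 72 s, if anything falls off the work surface, if the arm or the gripper's body presses on something with over 40 N, if the wrist force passes 120 N, or if a joint passes its speed limit or range.

### The arm

A 6-joint arm with a two-finger parallel gripper is mounted at the origin on a cart in front of the work surface, level with it; the furniture and walls round the work are solid. World frame = base frame: x ahead of the robot, y to its left, z up, the work surface at z = 0. Lengths are in mm, angles in degrees, forces in N, time in s.
With the tool pointing down it reaches from about 350 to 850 mm from the base axis. Payload 8.1 kg.
Tool frame: the origin (TCP) lies at the very end of the fingers, on their centre line; the grasp point (between the pads) lies 19 mm behind it (r.grip_depth is the distance from the TCP to the grasp point, in mm); y points along the fingers, z is the direction in which the jaws open and shut, and the axes are right-handed (so a half turn about y gives the same grasp; the last joint's range is limited). The gripper opens to 85 mm and grips with 20 to 120 N. Pads are 22 mm wide; open, the fingers measure 114 mm over their backs; the gripper's body (76 mm by 85 mm) begins 54 mm behind the grasp point. The pads swing forward as they close: fully open they stand 13 mm farther back than shut.
Start: joints at [65.294, 7.471, 85.268, -0, 87.261, -4.893], TCP at [203.348, 564.495, 193.692] pointing down, gripper open.
Joint ranges: [-169.43, 169.43], [-51.17, 129.36], [1.28, 143.12], [-76.62, 256.62], [0, 156.53], [-152.29, 152.29]. Speed limits (degrees/s): [136.94, 136.94, 159.86, 180, 180, 180].

### API

Orientations are given as [roll, pitch, yaw] about the fixed x, y, z axes, in that order (R = Rz(yaw) Ry(pitch) Rx(roll)).
In Python, from bench import readout, eyes, r gives the robot as it stands. The module is installed in compiled form; this text tells all that it offers.
- The arm moves only by the tool move_arm, never from a script. Its argument "motion" is text: rows parted by semicolons, each of 6 numbers parted by spaces: the shift along the world's x, y, z in cm, then the turn, a rotation vector about the world's x, y, z in degrees. A call has 1 to 10 rows; each row is the pose to reach, as a shift and turn from the pose commanded when the call began; what a row does not reach only later rows make up. A row lasts 1/12 s, in which the tool goes at most 41.7 mm and 7.16 degrees, less where a joint would pass 70% of its speed; a pose out of reach is approached as far as the arm can. A call with a gripper value outside its range is refused whole. "fingers" is the finger opening in cm, from 0 to 8.54, set as the call begins (left out, the last holds). The fingers move at their own pace and stop on an object; "squeeze" is the grip in N (left out, the last holds). Time passes only in rows, so rows that repeat a pose let the fingers close. It gives the time, the measured TCP pose, the force and the opening at its end, in the units of the state.
- readout.sense(): the state, without advancing time (a new reading comes with each control period).
- eyes.snapshot(name): name is "scene" or "side" or "wrist"; returns a dict with "image" (480x640x3 uint8, blue, green, red), "fx", "fy", "cx", "cy" (pixels), "dist_coeffs" ([k1, k2, p1, p2, k3] as OpenCV has them; the pictures are not rectified), "world_to_cam" (4x4, takes a point from world to camera coordinates). Camera axes: x right, y down, z forward; pixel columns grow to the right and rows downward; lengths in mm; the calibration is good to about 2 mm. A picture is of the moment at which its call begins. There is no depth.
- r.hand_in(): hands the job in, once; it reports no verdict.
The state is a dict: "time": time; "joint_pos": joint angles; "qd": joint speeds; "joint_efforts": joint torques, N m; "tool_pos": TCP position; "tcp_rot": TCP orientation; "ft_force": force on the tool from outside, world axes, zero at the start; "wrist_torque": the same for the moment, N m; "finger_gap": finger opening in mm.
Only numpy, scipy, OpenCV 4.12 (cv2) and the standard library are available. Lean on these libraries where they do the work, as an engineer would, in place of code of your own. Each camera call takes 0.05 s, during which the arm holds its last target. There are 200 camera calls.

## Working session

There is one attempt and no reset: what is moved stays moved. The work goes in short steps, Python scripts to look and compute and a tool call to move; the robot and the scene stay as the last step left them, time stands still between calls to the robot, and variables do not carry over. Pictures are saved under pics/ and viewed, about 8 in all and at most 12, crops included, and the job is handed in when it is done.

Besides the shell and the picture viewer there is one more tool, called after "Emit:" as name(argument=value, ...) on one line, values as JSON. move_arm: Moves the arm, as the interface text tells. Its arguments: {"type":"object","properties":{"motion":{"type":"string"},"fingers":{"type":"number"},"squeeze":{"type":"number"}},"required":["motion"]}

```bash
mkdir -p pics; cat > h.py <<'E'
import numpy as np,cv2
from bench import readout,eyes,r
def snap(n,f):
    s=eyes.snapshot(n); cv2.imwrite('pics/'+f,s['image']); 
    np.savez('pics/'+f+'.npz',**{k:s[k] for k in s}); return s
def load(f): return dict(np.load('pics/'+f+'.npz'))
def K(s): return np.array([[s['fx'],0,s['cx']],[0,s['fy'],s['cy']],[0,0,1.]])
def ray(s,uv):
    p=cv2.undistortPoints(np.array([[uv]],float),K(s),s['dist_coeffs'])[0,0]
    T=s['world_to_cam'];R=T[:3,:3];return -R.T@T[:3,3],R.T@np.array([p[0],p[1],1])
def onz(s,uv,z):
    c,d=ray(s,uv);return c+d*(z-c[2])/d[2]
def proj(s,P):
    T=s['world_to_cam'];return cv2.projectPoints(np.atleast_2d(np.array(P,float)),cv2.Rodrigues(T[:3,:3])[0],T[:3,3],K(s),s['dist_coeffs'])[0][:,0]
E
python3 - <<'E'
from h import *
a=snap('scene','scene1.png');b=snap('side','side1.png')
for s in(a,b):print(ray(s,(320,240)))
s=readout.sense();print(s['tcp_rot'],s['tool_pos'],s['ft_force'])
E
```

```text
(array([ 117.52003566, -214.40518467,  662.88148187]), array([ 0.51471315,  0.41126367, -0.75257529]))
(array([ 409.53660099, 1032.56509235,  395.08452359]), array([ 0.15907824, -0.91296538, -0.37589744]))
[-9.00958496e+01  8.93838927e-03 -1.98162172e+01] [203.09366083 563.98313938 192.75005716] [-0.14648283  0.16103106 -0.23327346]
```

View pics/scene1.png

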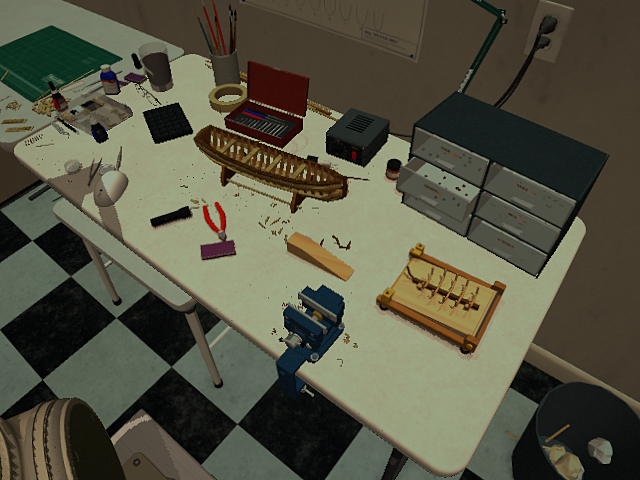

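View pics/side1.png

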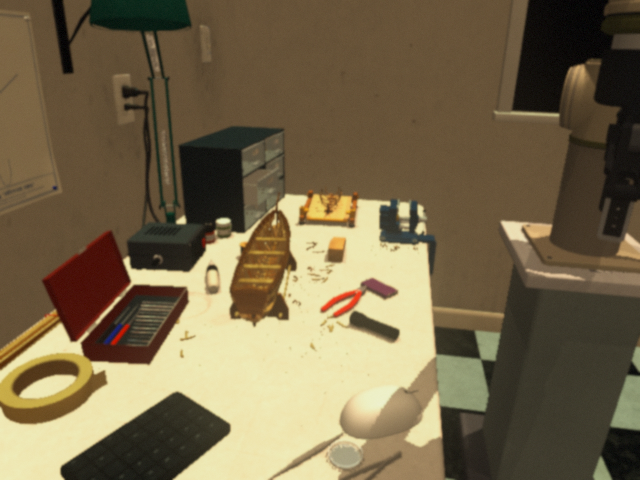

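The scene view has the wedge at about (320,257), with its tail near (290,240) and its tip near (352,275). The stand is at (443,298), with posts at (419,250) and (382,303) on the edge facing the wedge. I'll enlarge that part.

```bash
python3 - <<'E'
from h import *
i=cv2.imread('pics/scene1.png')[220:370,275:515]
cv2.imwrite('pics/c1.png',cv2.resize(i,None,fx=3.333,fy=3.333,interpolation=cv2.INTER_CUBIC))
E
```

```text
(no output)
```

View pics/c1.png

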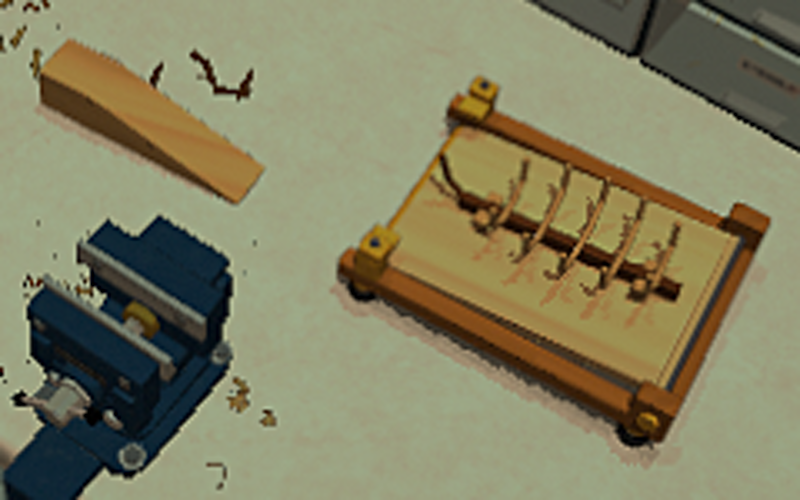

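```bash
python3 - <<'E'
from h import *
from scipy.optimize import least_squares as L
s=load('scene1.png')
def px(p): return (p[0]/3.333+275,p[1]/3.333+220)
for n,p,z in [('tipN',(237,203),1.5),('tipF',(265,168),1.5),('rearbN',(42,108),0),('reartN',(40,75),30),('reartF',(70,40),30),('postN',(376,240),47),('postF',(484,88),47),('edgeN',(393,226),18),('edgeF',(455,135),18),('hN',(660,385),28),('hF',(740,235),28),('cornN',(655,395),35),('shipk0',(465,200),30),('shipk1',(678,293),30)]:
    print(n,onz(s,px(p),z).round(1))
# wedge fit
obs=np.array([px(p) for p in[(237,203),(265,168),(42,108),(40,75),(70,40)]])
# local: y from tip(-112.5) to tail(+17.5), x +- 15. tip facing -y => 
def pts(q,M):
    c,sn=np.cos(q[2]),np.sin(q[2]);M=np.array(M,float);return np.c_[q[0]+c*M[:,0]-sn*M[:,1],q[1]+sn*M[:,0]+c*M[:,1],M[:,2]]
M=[(-15,-112.5,2),(15,-112.5,2),(-15,17.5,0),(-15,17.5,30),(15,17.5,30)]
f=lambda q:(proj(s,pts(q,M))-obs).ravel()
for fl in(1,-1):
    MM=[(fl*a,b,c) for a,b,c in M];
    g=lambda q:(proj(s,pts(q,MM))-obs).ravel()
    o=L(g,[450,50,np.radians(0)]);print(fl,o.x[:2],np.degrees(o.x[2]),g(o.x).round(1))
E
```

```text
tipN [521.7  51.    1.5]
tipF [549.9  52.6   1.5]
rearbN [509.8 177.2   0. ]
reartN [509.2 175.6  30. ]
reartF [539.  179.1  30. ]
postN [516.8 -34.1  47. ]
postF [633.8 -27.8  47. ]
edgeN [548.2 -27.9  18. ]
edgeF [619.4 -23.   18. ]
hN [ 539.6 -179.7   28. ]
hF [ 642.9 -175.1   28. ]
cornN [ 528.8 -180.5   35. ]
shipk0 [576.2 -52.3  30. ]
shipk1 [ 590.3 -164.6   30. ]
1 [526.01096441 161.86857751] 4.797351004933586 [ 0.7  1.   0.9  0.1 -0.4 -0.2 -0.9 -0.8 -0.4 -0.5]
-1 [517.0383172  160.67496781] 10.983659471355521 [  9.2 -12.   -6.1  10.6   5.   -6.9   4.7  -7.5 -12.4  14. ]
```

Emit:
move_arm(motion="2 -3 1 0 0 -5;5 -6 2 0 0 -11;8 -10 4 0 0 -17;11 -14 6 0 0 -23;14 -18 8 0 0 -29;17 -22 9 0 0 -35;20 -25 10 0 0 -41;22 -28 10.7 0 0 -47;24 -31 10.7 0 0 -53;26 -34 10.7 0 0 -59")

```text
time: 0.93
tool_pos: [446.1, 249.1, 299.5]
tcp_rot: [-89.9, 0.0, -79.1]
ft_force: [0.4, 0.1, -0.8]
finger_gap: 85.4
```

Emit:
move_arm(motion="2 -3 0 0 0 -4;4 -7 0 0 0 -6.4;6.5 -10.5 0 0 0 -6.4;6.5 -12 0 0 0 -6.4;6.5 -12 0 0 0 -6.4;6.5 -12 0 0 0 -6.4")

```text
time: 1.43
tool_pos: [510.1, 129.8, 298.1]
tcp_rot: [-90.1, 0.0, -85.4]
ft_force: [-1.4, -0.1, -0.0]
finger_gap: 85.3
```

```bash
python3 - <<'E'
from h import *
s=readout.sense();print(s['time'],s['tcp_rot'],s['tool_pos'],s['ft_force'],s['finger_gap'])
a=snap('wrist','w1.png');print(ray(a,(320,240)))
b=load('scene1.png');print([onz(b,p,z).round() for p,z in[((345,330),0),((342,290),60),((290,285),50),((450,230),0)]])
E
```

```text
1.4333 [-9.00662050e+01  1.41379899e-02 -8.53634660e+01] [510.08903515 129.78877535 298.09458195] [-1.40212598 -0.09836103 -0.03582905] 85.30514947649002
(array([504.39135645, 201.55273528, 477.59244439]), array([ 0.02585721, -0.28628827, -0.95782747]))
[array([441.,  -5.,   0.]), array([468.,  22.,  60.]), array([430., 100.,  50.]), array([746., -39.,   0.])]
```

View pics/w1.png

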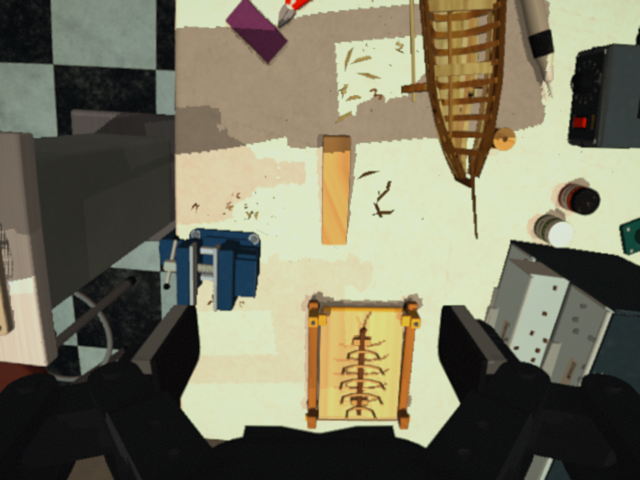

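The wrist view has the wedge at (323-352, 136-244) and the stand at (306-418, 297-428). The vise is to the left of the push path and the cabinet to the right. Next I'll crop this for detail.

```bash
python3 - <<'E'
from h import *
i=cv2.imread('pics/w1.png')[285:435,290:440]
cv2.imwrite('pics/c2.png',cv2.resize(i,None,fx=4,fy=4,interpolation=cv2.INTER_CUBIC))
E
```

```text
(no output)
```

View pics/c2.png

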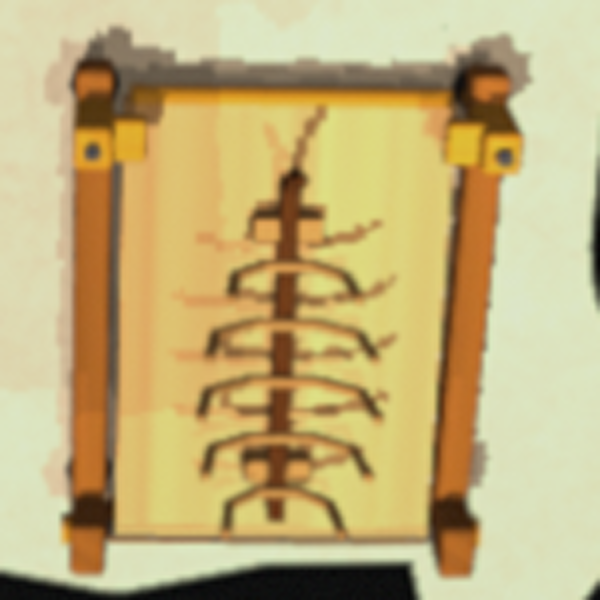

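```bash
python3 - <<'E'
from h import *
s=load('w1.png');b=load('scene1.png')
px=lambda p:(p[0]/4+290-.375,p[1]/4+285-.375)
for n,p,z in [('postL',(93,148),47),('postR',(502,155),47),('hL',(113,537),31),('hR',(432,540),31),('bL',(120,165),20),('bR',(458,165),20),('eL',(130,92),16),('eR',(455,92),16)]:
    print(n,onz(s,px(p),z).round(1))
from scipy.optimize import least_squares as L
def tr(q,M):
    c,sn=np.cos(q[2]),np.sin(q[2]);M=np.array(M,float);return np.c_[q[0]+c*M[:,0]-sn*M[:,1],q[1]+sn*M[:,0]+c*M[:,1],M[:,2]]
qs=lambda p:(p[0]/3.333+275,p[1]/3.333+220)
# unknown: x,y,yaw, level-edge underside h, hinge y, post y ; image x flips handled by cameras
def f(v):
    q=v[:3];h=v[3];yh=v[4];yp=v[5]
    tz=h+8-.085*(80-yh)
    W=tr(q,[(-55,yp,v[6]),(55,yp,v[6]),(-52,yh,h+8),(52,yh,h+8)])
    e=tr(q,[(0,80,tz)])
    r1=(proj(s,W)-np.array([px(p) for p in[(93,148),(502,155),(113,537),(432,540)]])).ravel()
    r2=(proj(b,W)-np.array([qs(p) for p in[(376,240),(484,88),(660,385),(740,235)]])).ravel()
    r3=[(proj(s,e)-px((292,95)))[0,1]]
    return np.r_[r1,r2,r3,(h-23)/6,(v[6]-47)/3]
o=L(f,[580,-105,.05,23,-70,70,47]);v=o.x;print(v.round(2),np.degrees(v[2]),f(v).round(1))
print('edge mid',tr(v[:3],[(0,80,0)]))
# wedge from wrist
M=[(-15,-112.5,3),(15,-112.5,3),(-15,17.5,30),(15,17.5,30)]
O=np.array([(322,244),(346,244),(323,136.5),(352,136.5)])
Ms=[(-15,-112.5,2),(15,-112.5,2),(-15,17.5,0),(-15,17.5,30),(15,17.5,30)]
Os=np.array([qs(p) for p in[(237,203),(265,168),(42,108),(40,75),(70,40)]])
for w in((1,0),(0,1),(1,1)):
    g=lambda q:np.r_[w[0]*(proj(s,tr(q,M))-O).ravel(),w[1]*(proj(b,tr(q,Ms))-Os).ravel()]
    o=L(g,[526,162,.08]);print(w,o.x[:2],np.degrees(o.x[2]),g(o.x).round(1))
E
```

```text
postL [515.9 -26.9  47. ]
postR [635.7 -19.9  47. ]
hL [ 534.  -178.7   31. ]
hR [ 639.8 -172.1   31. ]
bL [525.4 -46.5  20. ]
bR [630.6 -38.3  20. ]
eL [526.6 -23.2  16. ]
eR [627.1 -15.3  16. ]
[ 5.820e+02 -9.924e+01  7.000e-02  2.302e+01 -7.748e+01  7.254e+01
  4.331e+01] 3.833694576574816 [ 5.2  1.6 -4.1  0.8  0.9  0.9 -0.7  0.6 -0.3 -2.  -3.1  0.8 -0.6  1.1
 -1.5 -0.1 -0.   0.  -1.2]
edge mid [[576.64665858 -19.4161922    0.        ]]
(1, 0) [526.7543742  167.19482675] 4.024978004301419 [-0.3  0.7  0.4  1.   0.4 -0.9 -0.4 -0.5 -0.  -0.  -0.  -0.  -0.  -0.
 -0.  -0.  -0.  -0. ]
(0, 1) [526.01096409 161.86857751] 4.797351518925425 [-0.   0.   0.   0.  -0.   0.  -0.   0.   0.7  1.   0.9  0.1 -0.4 -0.2
 -0.9 -0.8 -0.4 -0.5]
(1, 1) [526.82563928 165.68685204] 4.224695981497629 [-0.1  1.9  0.7  2.1  0.3  0.6 -0.6  0.9 -1.1  0.  -0.9 -0.8 -1.7 -1.5
 -2.2 -2.1 -1.6 -1.7]
```

Emit:
move_arm(motion="1 2 -3 0 0 -0.7;1.7 3.6 -6 0 0 -0.7;1.7 3.6 -10 0 0 -0.7;1.7 3.6 -14 0 0 -0.7;1.7 3.6 -18 0 0 -0.7;1.7 3.6 -21 0 0 -0.7;1.7 3.6 -23 0 0 -0.7;1.7 3.6 -23.5 0 0 -0.7;1.7 3.6 -23.5 0 0 -0.7;1.7 3.6 -23.5 0 0 -0.7")

```text
time: 2.32
tool_pos: [527.6, 167.8, 65.0]
tcp_rot: [-89.9, 0.0, -85.8]
ft_force: [0.6, -0.1, 0.7]
finger_gap: 85.3
```

```bash
python3 - <<'E'
from h import *
s=readout.sense();print(s['time'],s['tcp_rot'],s['tool_pos'],s['ft_force'],s['finger_gap'])
a=snap('wrist','w2.png')
E
```

```text
2.3167 [-8.99260689e+01  2.20945387e-02 -8.58396682e+01] [527.55670493 167.83569691  64.96533491] [ 0.59247929 -0.09948226  0.70312539] 85.31990150409507
```

View pics/w2.png

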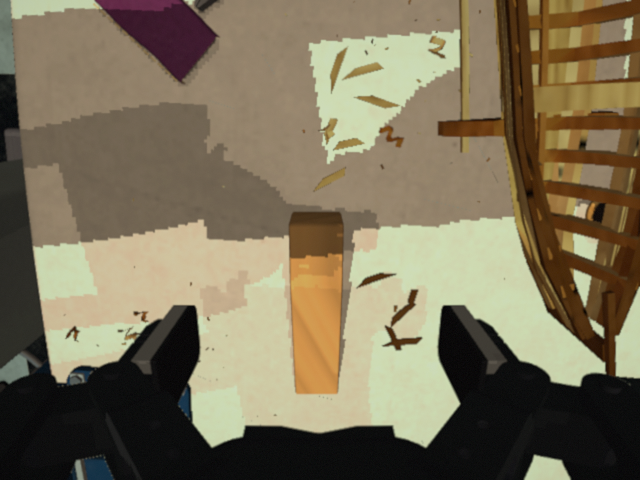

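The wedge sits between the open fingers. Its tip is at (296-337, 394), its rear top edge at about row 228, and its rear bottom edge at about row 212. I'll refine its pose from these.

```bash
cat >> h.py <<'E'
from scipy.optimize import least_squares as L
def tr(q,M):
    c,sn=np.cos(q[2]),np.sin(q[2]);M=np.array(M,float);return np.c_[q[0]+c*M[:,0]-sn*M[:,1],q[1]+sn*M[:,0]+c*M[:,1],M[:,2]]
E
python3 - <<'E'
from h import *
s=load('w2.png')
M=[(-15,-112.5,1.5),(15,-112.5,1.5),(-15,17.5,30),(15,17.5,30),(-15,17.5,0),(15,17.5,0)]
O=np.array([(296,394),(337,394),(289.5,228),(343,228),(293,212),(340,212)])
g=lambda q:(proj(s,tr(q,M))-O).ravel()
o=L(g,[526,162,.08]);print(o.x[:2],np.degrees(o.x[2]),g(o.x).round(1))
E
```

```text
[526.44934175 165.6937448 ] 4.100156991110952 [-0.8  0.7  0.8  0.7 -1.  -1.9  1.  -1.8 -1.1  1.6  1.   1.6]
```

Emit:
move_arm(motion="-0.1 -0.2 -2 0 0 0;-0.1 -0.2 -4 0 0 0;-0.1 -0.2 -5.5 0 0 0;-0.1 -0.2 -6.1 0 0 0;-0.1 -0.2 -6.1 0 0 0;-0.1 -0.2 -6.1 0 0 0")

```text
time: 2.87
tool_pos: [527.3, 165.1, 4.3]
tcp_rot: [-89.9, 0.0, -85.9]
ft_force: [0.3, 0.3, 0.6]
finger_gap: 85.2
```

Emit:
move_arm(motion="0 0 0 0 0 0;0 0 0 0 0 0;0 0 0 0 0 0;0 0 0 0 0 0;0 0 0 0 0 0;0 0 0 0 0 0;0 0 0 0 0 0;0 0 0 0 0 0", fingers=2.4, squeeze=60)

```text
time: 3.53
tool_pos: [526.1, 164.7, 2.6]
tcp_rot: [-90.0, -0.0, -85.9]
ft_force: [0.2, -0.4, -0.2]
finger_gap: 24.3
```

```bash
python3 - <<'E'
from h import *
s=readout.sense();print(s['time'],s['tool_pos'],s['ft_force'],s['finger_gap'])
a=snap('wrist','w3.png');b=snap('scene','s3.png')
i=np.vstack([cv2.resize(a['image'],(400,300)),cv2.resize(b['image'][190:340,230:430],(400,300),interpolation=cv2.INTER_CUBIC)])
cv2.imwrite('pics/c3.png',i)
E
```

```text
3.5333 [526.07364388 164.71284094   2.60583664] [ 0.17306954 -0.40298443 -0.23644702] 24.278502512664595
```

View pics/c3.png

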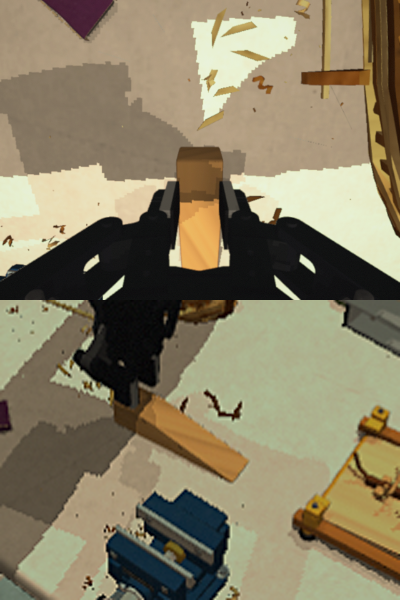

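Both views show the tail between the pads, although the gap reads 24 mm. I'll command a narrower opening to make sure the squeeze is real, then lift slightly.

Emit:
move_arm(motion="0 0 0 0 0 0;0 0 0 0 0 0;0 0 0 0 0 0;0 0 0.5 0 0 0;0 0 1 0 0 0;0 0 1 0 0 0", fingers=1.2, squeeze=60)

```text
time: 4.13
tool_pos: [527.2, 165.0, 14.2]
tcp_rot: [-89.9, 0.0, -85.9]
ft_force: [1.1, 0.1, -0.2]
finger_gap: 12.0
```

```bash
python3 - <<'E'
from h import *
a=snap('wrist','w4.png');b=snap('scene','s4.png')
i=np.vstack([cv2.resize(a['image'],(400,300)),cv2.resize(b['image'][190:340,230:430],(400,300),interpolation=cv2.INTER_CUBIC)])
cv2.imwrite('pics/c4.png',i)
E
```

```text
(no output)
```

View pics/c4.png

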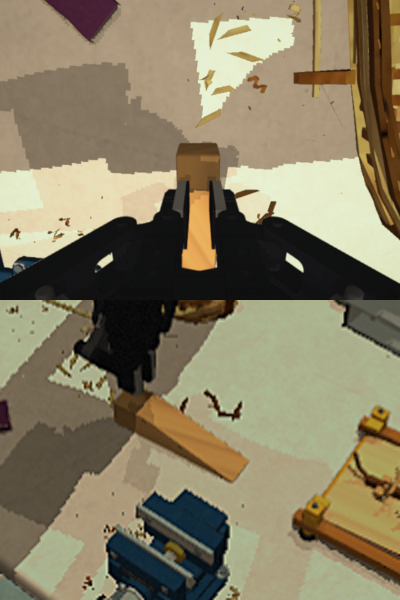

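```bash
python3 - <<'E'
from h import *
s=readout.sense();print(s['time'],s['tool_pos'],s['ft_force'],s['finger_gap'],s['joint_efforts'])
u=np.array([np.cos(.0716),np.sin(.0716),0])
for f,t,g in(('w3.png',[526.1,164.7,2.6],24.3),('w4.png',s['tool_pos'],12.)):
    a=load(f);t=np.array(t)
    print(f,*[proj(a,[t+k*u*g/2+[0,0,z]])[0].round() for z in(0,19,30) for k in(-1,1)])
    print(' wedge',proj(a,tr([526.45,165.7,.0716],[(-15,17.5,30),(15,17.5,30),(-15,-17.5,30),(15,-17.5,30),(0,-112.5,2)])).round().tolist())
    b=load(f.replace('w','s'));print(' scene tcp',proj(b,[t,t+[0,0,30]]).round(),proj(b,tr([526.45,165.7,.0716],[(0,0,30)])).round())
b=load('s4.png')['image'][190:340,290:390] ; a=load('w4.png')['image'][200:440,200:440]
cv2.imwrite('pics/c5.png',np.hstack([cv2.resize(b,(400,600),interpolation=cv2.INTER_CUBIC),cv2.resize(a,(400,600))])[:, :800])
E
```

```text
4.2333 [526.70777196 164.8681932   13.3431163 ] [0.59198306 0.28698273 0.03142027] 11.875392777541132 [ 3.33454242e-03 -5.33979106e+01 -4.48107147e+01  5.94575540e-04
  3.50974035e-02 -5.56514783e-05]
w3.png [293. 277.] [345. 277.] [290. 294.] [347. 294.] [288. 305.] [349. 305.]
 wedge [[282.0, 259.0], [358.0, 259.0], [284.0, 338.0], [356.0, 338.0], [320.0, 462.0]]
 scene tcp [[298. 249.]
 [297. 239.]] [[297. 239.]]
w4.png [305. 276.] [330. 276.] [304. 293.] [332. 293.] [303. 304.] [333. 304.]
 wedge [[281.0, 250.0], [353.0, 250.0], [284.0, 325.0], [351.0, 325.0], [317.0, 446.0]]
 scene tcp [[298. 245.]
 [297. 235.]] [[297. 239.]]
```

View pics/c5.png

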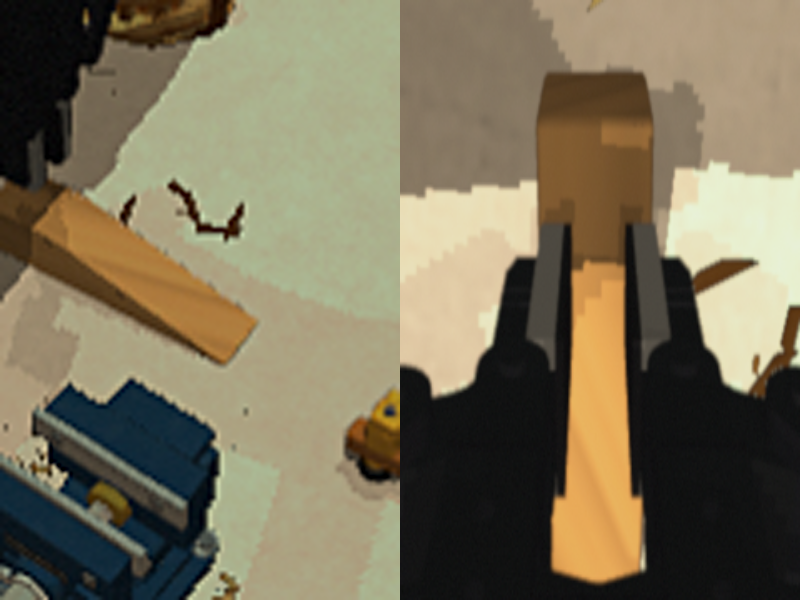

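```bash
python3 - <<'E'
from h import *
a=load('w2.png');print(a['fx'],a['dist_coeffs'])
t=np.array([527.56,167.84,64.97]);u=np.array([np.cos(.0726),np.sin(.0726),0]);v=np.array([-u[1],u[0],0])
for z in(0,13,25,40,55):
    print(z,[proj(a,[t+k*u*42.65+v*11*m+[0,0,z]])[0].round().tolist() for m in(1,-1) for k in(-1,1)])
i=a['image'][280:440,120:520]
cv2.imwrite('pics/c6.png',cv2.resize(i,None,fx=2,fy=2,interpolation=cv2.INTER_CUBIC))
E
```

```text
410.477964566609 [-0.07263951  0.          0.          0.          0.        ]
0 [[227.0, 255.0], [411.0, 255.0], [230.0, 298.0], [408.0, 298.0]]
13 [[220.0, 264.0], [417.0, 264.0], [224.0, 310.0], [414.0, 310.0]]
25 [[214.0, 275.0], [424.0, 274.0], [218.0, 323.0], [420.0, 323.0]]
40 [[204.0, 289.0], [434.0, 289.0], [209.0, 342.0], [429.0, 342.0]]
55 [[192.0, 307.0], [446.0, 307.0], [198.0, 364.0], [440.0, 364.0]]
```

View pics/c6.png

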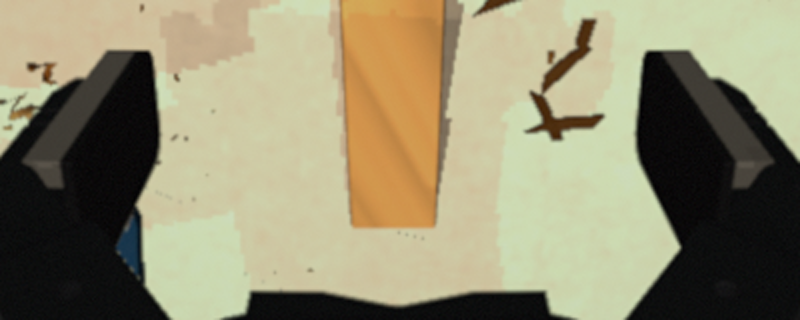

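The pads look far shorter than the TCP reading implies. They closed above the wedge, and in the pictures the tips are about 30–40 mm higher than the TCP value. The wedge hasn't moved. I'll reopen, go lower while straddling the tail, and use the closing gap as the check.

Emit:
move_arm(motion="0 0 0 0 0 0;0 0 0 0 0 0;0 0 0 0 0 0;0 0 0 0 0 0;0 0 0 0 0 0;0 0 0 0 0 0;0 0 0 0 0 0;0 0 0 0 0 0", fingers=7)

```text
time: 4.9
tool_pos: [526.1, 164.7, 12.6]
tcp_rot: [-90.0, -0.0, -85.9]
ft_force: [-0.9, 0.6, -0.5]
finger_gap: 70.0
```

Emit:
move_arm(motion="0 0 -0.8 0 0 0;0 0 -1.6 0 0 0;0 0 -2 0 0 0;0 0 -2 0 0 0")

```text
time: 5.23
tool_pos: [524.4, 164.4, -9.5]
tcp_rot: [-90.2, -0.0, -85.9]
ft_force: [0.4, 0.6, 0.4]
finger_gap: 70.1
```

Emit:
move_arm(motion="0 0 -0.5 0 0 0;0 0 -0.9 0 0 0;0 0 -1.2 0 0 0;0 0 -1.2 0 0 0")

```text
time: 5.57
tool_pos: [525.5, 164.6, -20.3]
tcp_rot: [-90.1, -0.0, -85.9]
ft_force: [-0.5, 0.1, 0.8]
finger_gap: 70.2
```

Emit:
move_arm(motion="0 0 0 0 0 0;0 0 0 0 0 0;0 0 0 0 0 0;0 0 0 0 0 0;0 0 0 0 0 0;0 0 0 0 0 0;0 0 0 0 0 0;0 0 0 0 0 0", fingers=2.2, squeeze=40)

```text
time: 6.23
tool_pos: [526.6, 164.9, -18.9]
tcp_rot: [-89.9, 0.0, -85.9]
ft_force: [-0.5, 0.5, 5.1]
finger_gap: 28.9
```

```bash
python3 - <<'E'
from h import *
s=readout.sense();print(s['time'],s['tool_pos'],s['ft_force'],s['finger_gap'])
a=snap('wrist','w7.png');b=snap('scene','s7.png')
i=np.hstack([cv2.resize(b['image'][190:310,250:370],(400,400),interpolation=cv2.INTER_CUBIC),cv2.resize(a['image'][200:440,200:440],(400,400))])
cv2.imwrite('pics/c7.png',i)
E
```

```text
6.2333 [526.63230794 164.85015272 -18.85072551] [-0.53787637  0.49487118  5.1467938 ] 28.880867092298956
```

View pics/c7.png

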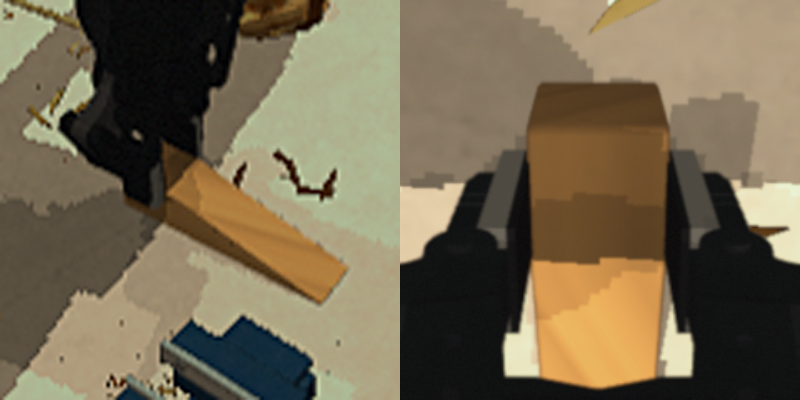

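Gripped: the gap is 28.9 mm with the pads on both sides of the tail. The pads look near table level. I'll lift a few mm and check.

Emit:
move_arm(motion="0 0 0 0 0 0;0 0 0.2 0 0 0;0 0 0.4 0 0 0;0 0 0.6 0 0 0;0 0 0.6 0 0 0;0 0 0.6 0 0 0", squeeze=60)

```text
time: 6.83
tool_pos: [526.0, 164.7, -13.4]
tcp_rot: [-90.0, -0.0, -85.9]
ft_force: [-0.7, 0.5, -0.7]
finger_gap: 28.1
```

```bash
python3 - <<'E'
from h import *
s=readout.sense();print(s['time'],s['tool_pos'],s['ft_force'],s['wrist_torque'],s['finger_gap'])
a=snap('wrist','w8.png');b=snap('side','d8.png')
i=np.hstack([cv2.resize(b['image'][190:290,290:390],(400,400),interpolation=cv2.INTER_CUBIC),cv2.resize(a['image'][200:440,200:440],(400,400))])
cv2.imwrite('pics/c8.png',i)
E
```

```text
6.8333 [525.9862281  164.66057992 -13.43460074] [-0.68653171  0.51502281 -0.6722359 ] [ 0.02966162  0.00502506 -0.04765208] 28.073626669366064
```

View pics/c8.png

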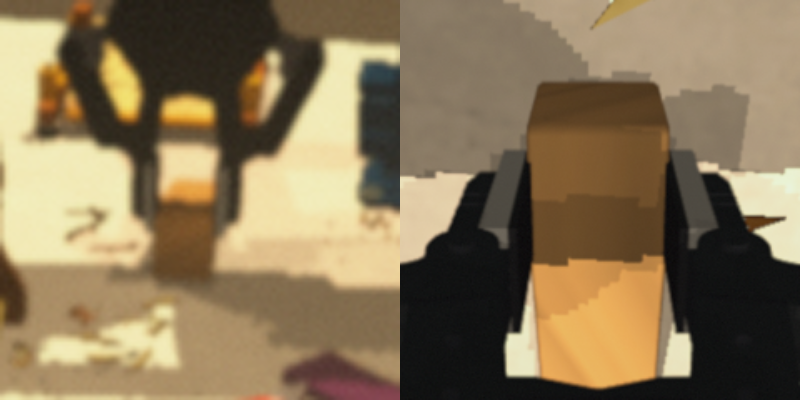

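The wedge is held: vertical force −0.7 N matches its weight, and its view between the pads hasn't changed. That is 12 pictures viewed, so from here I use forces and numbers. Next I align it with the stand's axis (about +37 mm in x) and advance to just short of the edge.

Emit:
move_arm(motion="0.9 -1 0 0 0 -0.1;1.9 -2 0 0 0 -0.2;2.9 -3 0 0 0 -0.2;3.6 -4 0 0 0 -0.2;3.9 -5 0 0 0 -0.2;4.0 -5.5 0 0 0 -0.2;4.05 -5.5 0 0 0 -0.2;4.05 -5.5 0 0 0 -0.2;4.05 -5.5 0 0 0 -0.2")

```text
time: 7.68
tool_pos: [566.2, 109.9, -13.5]
tcp_rot: [-90.0, 0.0, -86.1]
ft_force: [0.6, 0.1, -0.4]
finger_gap: 28.0
```

Emit:
move_arm(motion="0 0 -0.2 0 0 0;0 0 -0.4 0 0 0;0 0 -0.5 0 0 0;0 0 -0.5 0 0 0;0 0 -0.5 0 0 0")

```text
time: 8.1
tool_pos: [566.5, 109.9, -18.5]
tcp_rot: [-90.0, -0.0, -86.1]
ft_force: [0.1, 0.3, 0.0]
finger_gap: 28.4
```

```bash
python3 - <<'E'
from h import *
s=readout.sense();print(s['time'],s['tool_pos'],s['tcp_rot'],s['ft_force'],s['wrist_torque'],s['finger_gap'])
b=snap('scene','s9.png');a=snap('wrist','w9.png')
# light-wood mask, tip corners in scene
hsv=cv2.cvtColor(b['image'],cv2.COLOR_BGR2HSV)
x,y=s['tool_pos'][:2]
P=proj(b,tr([x+.5,y+1,np.radians(3.9)],[(-15,-112.5,2),(15,-112.5,2)]));print('pred tip',P.round(1).tolist(),proj(b,[[576.3,-19,16]]).round(1))
# difference to first picture shows the wedge's new place
d=cv2.absdiff(b['image'],load('s4.png')['image']).max(2)
x0,y0=P.mean(0).astype(int)
for yy in range(y0-14,y0+16,2):print(yy,''.join('#' if d[yy,xx]>25 else '.' for xx in range(x0-35,x0+35)))
E
```

```text
8.1 [566.45676178 109.93707989 -18.47900401] [-9.00101622e+01 -6.68147438e-04 -8.60925662e+01] [0.09091806 0.30996783 0.01920462] [0.00324193 0.01648736 0.07205239] 28.425788973280508
pred tip [[383.1, 281.7], [391.1, 270.4]] [[396.9 275.5]]
262 ##############################........................................
264 ###############################.......................................
266 ####################################..................................
268 ...##################################.................................
270 ##.....#################################..............................
272 ##.........#############################..............................
274 ...............#######################................................
276 ....................#################.................................
278 .......................############...................................
280 ............................######....................................
282 ...............................#......................................
284 ......................................................................
286 ......................................................................
288 ......................................................................
290 ......................................................................
```

Emit:
move_arm(motion="0.1 -0.2 0 0 0 0;0.12 -0.4 -0.03 0 0 0;0.14 -0.6 -0.05 0 0 0;0.15 -0.8 -0.05 0 0 0;0.17 -1 -0.05 0 0 0;0.18 -1.2 -0.05 0 0 0;0.2 -1.5 -0.05 0 0 0;0.22 -1.8 -0.05 0 0 0;0.23 -2 -0.05 0 0 0;0.23 -2 -0.05 0 0 0")

```text
time: 9.03
tool_pos: [569.1, 89.1, -18.7]
tcp_rot: [-90.0, -0.0, -86.1]
ft_force: [-0.1, -2.5, 1.5]
finger_gap: 28.2
```

Emit:
move_arm(motion="0.01 -0.2 0 0 0 0;0.03 -0.4 0 0 0 0;0.04 -0.6 0 0 0 0;0.055 -0.8 0 0 0 0;0.07 -1 0 0 0 0;0.08 -1.2 0 0 0 0;0.1 -1.5 0 0 0 0;0.12 -1.8 0 0 0 0;0.135 -2 0 0 0 0;0.135 -2 0 0 0 0")

```text
time: 9.87
tool_pos: [570.5, 69.1, -18.7]
tcp_rot: [-90.0, -0.0, -86.1]
ft_force: [0.0, 0.3, 3.9]
finger_gap: 28.5
```

```bash
python3 - <<'E'
from h import *
s=readout.sense();print(s['time'],s['tool_pos'],s['tcp_rot'],s['ft_force'],s['wrist_torque'],s['finger_gap'])
E
```

```text
9.8667 [570.47662498  69.06163674 -18.71935718] [-8.99834807e+01 -2.35559126e-02 -8.61321095e+01] [0.04314805 0.28783137 3.94058775] [-0.07852243  0.01425922  0.04020169] 28.536312593049423
```

Emit:
move_arm(motion="0.01 -0.1 0.03 0 0 0;0.03 -0.3 0.03 0 0 0;0.04 -0.5 0.03 0 0 0;0.055 -0.7 0.03 0 0 0;0.07 -0.9 0.03 0 0 0;0.07 -1 0.03 0 0 0;0.07 -1 0.03 0 0 0")

```text
time: 10.45
tool_pos: [570.8, 59.7, -18.7]
tcp_rot: [-90.0, 0.0, -86.1]
ft_force: [-0.1, 3.1, 3.0]
finger_gap: 28.3
```

Emit:
move_arm(motion="0.01 -0.2 0 0 0 0;0.03 -0.4 0 0 0 0;0.04 -0.6 0 0 0 0;0.055 -0.8 0 0 0 0;0.07 -1 0 0 0 0;0.07 -1 0 0 0 0")

```text
time: 10.95
tool_pos: [571.6, 49.1, -18.7]
tcp_rot: [-90.0, -0.0, -86.1]
ft_force: [0.3, 2.7, 0.5]
finger_gap: 27.9
```

Fy is about 3 N, so the board is riding up. I'll continue in smaller steps.

Emit:
move_arm(motion="0.015 -0.2 0 0 0 0;0.03 -0.4 0 0 0 0;0.04 -0.6 0 0 0 0;0.04 -0.6 0 0 0 0")

```text
time: 11.28
tool_pos: [572.0, 43.1, -18.7]
tcp_rot: [-90.0, -0.0, -86.1]
ft_force: [-0.5, 0.3, 0.3]
finger_gap: 28.3
```

Emit:
move_arm(motion="0.01 -0.1 0 0 0 0;0.02 -0.2 0 0 0 0;0.02 -0.3 0 0 0 0;0.02 -0.3 0 0 0 0")

```text
time: 11.62
tool_pos: [572.2, 40.5, -18.7]
tcp_rot: [-90.0, -0.0, -86.1]
ft_force: [0.1, 2.1, -0.2]
finger_gap: 28.2
```

Emit:
move_arm(motion="0.01 -0.1 0 0 0 0;0.02 -0.2 0 0 0 0;0.02 -0.3 0 0 0 0;0.02 -0.3 0 0 0 0")

```text
time: 11.95
tool_pos: [572.4, 37.4, -18.7]
tcp_rot: [-90.0, -0.0, -86.1]
ft_force: [-0.1, 2.4, -0.7]
finger_gap: 27.9
```

```bash
python3 - <<'E'
from h import *
s=readout.sense();print(s['time'],s['tool_pos'],s['tcp_rot'],s['ft_force'],s['wrist_torque'],s['finger_gap'])
E
```

```text
11.95 [572.38984374  37.43385712 -18.65805755] [-9.00110689e+01 -1.26681066e-02 -8.61184941e+01] [-0.09587866  2.35255624 -0.68355151] [0.30223091 0.04606057 0.03164671] 27.907278432933644
```

Emit:
move_arm(motion="0.01 -0.1 -0.03 0 0 0;0.02 -0.2 -0.03 0 0 0;0.02 -0.3 -0.03 0 0 0;0.02 -0.3 -0.03 0 0 0")

```text
time: 12.28
tool_pos: [572.9, 34.6, -18.7]
tcp_rot: [-90.0, -0.0, -86.1]
ft_force: [0.8, 2.7, 1.5]
finger_gap: 28.4
```

Emit:
move_arm(motion="0.01 -0.1 0 0 0 0;0.02 -0.2 0 0 0 0;0.02 -0.2 0 0 0 0;0.02 -0.2 0 0 0 0")

```text
time: 12.62
tool_pos: [573.0, 32.6, -18.7]
tcp_rot: [-90.0, -0.0, -86.1]
ft_force: [0.1, 2.0, 1.3]
finger_gap: 28.2
```

Emit:
move_arm(motion="0.01 -0.1 0 0 0 0;0.02 -0.2 0 0 0 0;0.02 -0.2 0 0 0 0;0.02 -0.2 0 0 0 0")

```text
time: 12.95
tool_pos: [573.2, 30.6, -18.7]
tcp_rot: [-90.0, -0.0, -86.1]
ft_force: [0.0, 3.4, 2.8]
finger_gap: 28.3
```

Emit:
move_arm(motion="0.01 -0.1 0 0 0 0;0.01 -0.2 0 0 0 0;0.01 -0.2 0 0 0 0;0.01 -0.2 0 0 0 0")

```text
time: 13.28
tool_pos: [573.4, 28.7, -18.7]
tcp_rot: [-90.0, -0.0, -86.1]
ft_force: [0.3, 4.5, 4.0]
finger_gap: 28.1
```

Emit:
move_arm(motion="0.005 -0.1 0 0 0 0;0.01 -0.15 0 0 0 0;0.01 -0.15 0 0 0 0;0.01 -0.15 0 0 0 0")

```text
time: 13.62
tool_pos: [573.4, 27.3, -18.7]
tcp_rot: [-90.0, 0.0, -86.1]
ft_force: [0.0, 4.2, 4.4]
finger_gap: 28.3
```

Emit:
move_arm(motion="0.005 -0.1 0 0 0 0;0.01 -0.15 0 0 0 0;0.01 -0.15 0 0 0 0;0.01 -0.15 0 0 0 0")

```text
time: 13.95
tool_pos: [573.5, 25.8, -18.7]
tcp_rot: [-90.0, 0.0, -86.1]
ft_force: [-0.3, 5.6, 3.9]
finger_gap: 28.5
```

```bash
python3 - <<'E'
from h import *
s=readout.sense();print(s['time'],s['tool_pos'],s['tcp_rot'],s['ft_force'],s['wrist_torque'],s['finger_gap'])
E
```

```text
13.95 [573.47816093  25.79065287 -18.73555624] [-8.99890396e+01  5.08686035e-03 -8.61115928e+01] [-0.29294873  5.57151175  3.89366803] [ 0.84715575  0.04699679 -0.00210636] 28.502159924211483
```

Emit:
move_arm(motion="0 0 0.03 0 0 0;0.005 -0.1 0.03 0 0 0;0.005 -0.1 0.03 0 0 0;0.005 -0.1 0.03 0 0 0")

```text
time: 14.28
tool_pos: [573.3, 24.5, -18.7]
tcp_rot: [-90.0, -0.0, -86.1]
ft_force: [-0.2, 3.9, 1.8]
finger_gap: 28.7
```

Emit:
move_arm(motion="0.005 -0.05 0 0 0 0;0.005 -0.1 0 0 0 0;0.005 -0.1 0 0 0 0;0.005 -0.1 0 0 0 0")

```text
time: 14.62
tool_pos: [573.3, 23.6, -18.7]
tcp_rot: [-90.0, -0.0, -86.1]
ft_force: [0.8, 3.9, 1.2]
finger_gap: 28.6
```

Emit:
move_arm(motion="0.005 -0.05 0 0 0 0;0.01 -0.1 0 0 0 0;0.01 -0.1 0 0 0 0;0.01 -0.1 0 0 0 0")

```text
time: 14.95
tool_pos: [573.4, 22.6, -18.7]
tcp_rot: [-90.0, -0.0, -86.1]
ft_force: [-0.1, 4.7, 0.2]
finger_gap: 28.6
```

Emit:
move_arm(motion="0.005 -0.05 0 0 0 0;0.005 -0.1 0 0 0 0;0.005 -0.1 0 0 0 0;0.005 -0.1 0 0 0 0")

```text
time: 15.28
tool_pos: [573.5, 21.6, -18.7]
tcp_rot: [-90.0, -0.0, -86.1]
ft_force: [-1.0, 3.2, -0.6]
finger_gap: 27.9
```

Not bound yet. The push is about 4 N, so I'll go on in 1 mm steps.

Emit:
move_arm(motion="0.005 -0.05 -0.01 0 0 0;0.01 -0.1 -0.01 0 0 0;0.01 -0.1 -0.01 0 0 0;0.01 -0.1 -0.01 0 0 0")

```text
time: 15.62
tool_pos: [573.7, 20.6, -18.7]
tcp_rot: [-90.0, -0.0, -86.1]
ft_force: [-0.9, 3.5, 0.1]
finger_gap: 28.5
```

Emit:
move_arm(motion="0.005 -0.05 0 0 0 0;0.005 -0.1 0 0 0 0;0.005 -0.1 0 0 0 0;0.005 -0.1 0 0 0 0")

```text
time: 15.95
tool_pos: [573.8, 19.6, -18.7]
tcp_rot: [-90.0, -0.0, -86.1]
ft_force: [-0.0, 3.5, 0.6]
finger_gap: 28.6
```

Emit:
move_arm(motion="0.005 -0.05 0 0 0 0;0.01 -0.1 0 0 0 0;0.01 -0.1 0 0 0 0;0.01 -0.1 0 0 0 0")

```text
time: 16.28
tool_pos: [573.8, 18.6, -18.7]
tcp_rot: [-90.0, -0.0, -86.1]
ft_force: [-0.0, 2.8, -0.8]
finger_gap: 28.3
```

Emit:
move_arm(motion="0.005 -0.05 0 0 0 0;0.005 -0.1 0 0 0 0;0.005 -0.1 0 0 0 0;0.005 -0.1 0 0 0 0")

```text
time: 16.62
tool_pos: [573.9, 17.7, -18.7]
tcp_rot: [-90.0, -0.0, -86.1]
ft_force: [-0.3, 2.4, -0.4]
finger_gap: 28.2
```

Emit:
move_arm(motion="0.005 -0.05 -0.01 0 0 0;0.01 -0.1 -0.01 0 0 0;0.01 -0.1 -0.01 0 0 0;0.01 -0.1 -0.01 0 0 0")

```text
time: 16.95
tool_pos: [574.0, 17.4, -18.7]
tcp_rot: [-90.0, 0.1, -86.1]
ft_force: [-0.6, 6.6, 0.2]
finger_gap: 28.6
```

Emit:
move_arm(motion="0.005 -0.05 0 0 0 0;0.005 -0.1 0 0 0 0;0.005 -0.1 0 0 0 0;0.005 -0.1 0 0 0 0")

```text
time: 17.28
tool_pos: [574.0, 17.2, -18.7]
tcp_rot: [-90.0, 0.1, -86.1]
ft_force: [-0.9, 9.8, 1.5]
finger_gap: 28.1
```

Emit:
move_arm(motion="0.005 -0.05 0 0 0 0;0.01 -0.1 0 0 0 0;0.01 -0.1 0 0 0 0;0.01 -0.1 0 0 0 0")

```text
time: 17.62
tool_pos: [574.0, 17.1, -18.7]
tcp_rot: [-90.0, 0.2, -86.1]
ft_force: [-1.2, 13.3, 1.6]
finger_gap: 28.6
```

```bash
python3 - <<'E'
from h import *
s=readout.sense();print(s['time'],s['tool_pos'],s['ft_force'],s['wrist_torque'],s['finger_gap'])
b=snap('scene','s10.png');a=load('s9.png')
# did the board move? text map of change over the stand
d=cv2.absdiff(b['image'],a['image']).max(2)
for yy in range(240,336,4):print(yy,''.join('#' if d[yy,xx]>25 else '.' for xx in range(340,510,2)))
# optical flow of board features
g0,g1=[cv2.cvtColor(i['image'],cv2.COLOR_BGR2GRAY) for i in(a,b)]
m=np.zeros_like(g0);cv2.fillPoly(m,[np.array([(405,275),(425,268),(490,292),(475,325)])],255)
p=cv2.goodFeaturesToTrack(g0,25,.02,5,mask=m)
q,st,_=cv2.calcOpticalFlowPyrLK(g0,g1,p,None,winSize=(11,11))
for A,B,k in zip(p[:,0],q[:,0],st[:,0]):
    if k:print(A.round(),(B-A).round(1))
E
```

```text
17.6167 [574.02286181  17.0643033  -18.67943823] [-1.21513607 13.26144514  1.55937235] [2.23106574 0.08924762 0.03971606] 28.618169064794127
240 ######.#########################.....................................................
244 ##############################.......................................................
248 ##############################.......................................................
252 #############################........................................................
256 #############################......#######...........................................
260 .###########################......#####..#####.......................................
264 ####.#########################..####..........#####..................................
268 ########.#############...############.........##...####..............................
272 ##############.#########..#######.#.##.......###....##..#####........................
276 #################.#############..############.#...###.....##.##......................
280 #######....#######..#.########......########.#.........
[... 908 characters left out ...]
......................
324 .............#.########............................#.##..............................
328 ...........##########....................................##..........................
332 ....#....#.#########.........................................##......................
[448. 297.] [ 1.3 -1.5]
[464. 305.] [ 1.1 -0.7]
[460. 302.] [ 1.2 -0.8]
[455. 301.] [ 1.4 -1.2]
[477. 309.] [ 0.6 -0.3]
[447. 292.] [ 1.5 -1.8]
[458. 297.] [ 1.4 -1.1]
[442. 296.] [ 1.5 -1.7]
[471. 306.] [ 1.  -0.3]
[469. 301.] [ 1.3 -0.6]
[476. 294.] [ 1.6 -0.4]
[471. 295.] [ 1.5 -0.5]
[464. 285.] [ 1.8 -0.7]
[467. 309.] [ 1.  -0.5]
[452. 280.] [ 2.  -1.9]
[410. 278.] [ 1.4 -3.7]
[464. 297.] [ 1.1 -0.8]
```

Bound: the push climbed 3.3 N over each of the last 1 mm steps to 13.3 N, within 11–15 N. Board features moved up by up to 3.7 px at the free edge. Now I release.

Emit:
move_arm(motion="0 0 0 0 0 0;0 0 0 0 0 0;0 0 0 0 0 0;0 0 0 0 0 0;0 0 0 0 0 0;0 0 0 0 0 0;0 0 0 0 0 0;0 0 0 0 0 0", fingers=6.5)

```text
time: 18.33
tool_pos: [574.2, 14.6, -18.8]
tcp_rot: [-90.0, -0.0, -86.1]
ft_force: [0.5, 0.2, 0.5]
finger_gap: 65.0
```

Emit:
move_arm(motion="0 0 1 0 0 0;0 0 2 0 0 0;0 0 4 0 0 0;0 0 7 0 0 0;0 0 10 0 0 0;0 1 13 0 0 0;0 3 16 0 0 0;0 6 18 0 0 0;0 9 18 0 0 0;0 9 18 0 0 0")

```text
time: 19.17
tool_pos: [575.7, 109.6, 165.5]
tcp_rot: [-89.6, 0.1, -85.9]
ft_force: [0.6, -0.3, -0.3]
finger_gap: 64.8
```

```bash
python3 - <<'E'
from h import *
s=readout.sense();print(s['time'],s['tool_pos'],s['ft_force'],s['finger_gap'])
b=snap('scene','s11.png');a=load('s10.png');c=load('s9.png');snap('wrist','w11.png')
G=[cv2.cvtColor(i['image'],cv2.COLOR_BGR2GRAY) for i in(c,a,b)]
m=np.zeros_like(G[0]);cv2.fillPoly(m,[np.array([(400,270),(425,265),(490,292),(475,325)])],255)
for n,A,B in(('held->released',1,2),('droop->released',0,2)):
    p=cv2.goodFeaturesToTrack(G[A],40,.01,4,mask=m)
    q,st,_=cv2.calcOpticalFlowPyrLK(G[A],G[B],p,None,winSize=(11,11))
    f=(q-p)[:,0][st[:,0]==1];P=p[:,0][st[:,0]==1];print(n,np.median(f,0).round(2),'near edge',np.median(f[P[:,0]<430],0).round(2))
# wedge tail corners: predicted by held pose
im=b['image'];t=[574.2,18,np.radians(3.9)]
P=proj(b,tr(t,[(-15,17.5,30),(15,17.5,30),(-15,17.5,0)]));print(P.round(1).tolist())
hsv=cv2.cvtColor(im,cv2.COLOR_BGR2HSV)
x0,y0=P[0].astype(int)
for yy in range(y0-20,y0+24,2):print(yy,''.join('#' if hsv[yy,xx,1]>95 and hsv[yy,xx,0]<25 else '.' for xx in range(x0-10,x0+50)))
E
```

```text
19.1667 [575.70743747 109.56509943 165.51832682] [ 0.58686264 -0.25294847 -0.29282704] 64.77754199600497
held->released [-0.01 -0.01] near edge [-73.02 -30.92]
droop->released [ 1.46 -1.76] near edge [ 1.53 -3.37]
[[366.4, 262.6], [374.8, 251.6], [365.3, 272.9]]
242 ............................................................
244 ............................................................
246 ............................................................
248 ........................................................##.#
250 ......................................................######
252 ......................................................######
254 ...................######............................#######
256 .................############.........................######
258 ...............##################....................#######
260 ..............#######################..............#########
262 ............############################..........##########
264 ............###############################......###########
266 ...........##################################..#############
268 ...........#################################################
270 ...........#################################################
272 ...........#################################################
274 ..............##############################################
276 ..................##########################################
278 ......................######################################
280 .........................###################################
282 .............................###############################
284 ..................................##########################
```

```bash
python3 -c "
from bench import r
print(r.hand_in())"
```

```text
the job is handed in; nothing more can be done
None
```

The board is wedged up against its stops, the wedge stays in place with the gripper off it, and the job is handed in at about 19 s of the 72 s.

**What I did:** I gripped the wedge by its tail and lined it up with the stand's axis. I then slid it under the middle of the free edge, straight towards the hinge.

**Force:** The push stayed at about 3–5 N while the board rose. It then climbed about 3.3 N per mm, and I stopped at 13.3 N, inside the 11–15 N range for snug.

**Last checks, after letting go and backing off:**
- The wedge was where I left it, at its predicted pixel position.
- The board had not moved on release; the median shift was 0.01 px.
- The free edge sat about 3.4 px higher than when drooping. I judged it level from that and the sharp climb in force, not from a direct measurement.

**What disagreed:**
- **First grasp:** it closed on air above the wedge without moving it. The finger tips sat roughly 30–40 mm higher than the TCP reading implied, so I gripped with the reading below table level.
- **Release check:** the tracker's "near edge" value between holding and releasing was nonsense (−73 px), because it had locked onto the moving gripper. I ignored it.
- **Centring:** the scene and wrist cameras differed by up to about 5 mm on the wedge and stand positions, so centring under the edge is probably good to only a few mm.

I used all 12 picture views before the push, so the end state was checked by force readings and image measurements only. I saw no contact with the other objects, but I did not check their positions at the end.

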